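# Back the label roller up to its mark

### The arm

A 6-joint arm with a two-finger parallel gripper is mounted at the origin on a cart in front of the work surface, level with it; the furniture and walls round the work are solid. World frame = base frame: x ahead of the robot, y to its left, z up, the work surface at z = 0. Lengths are in mm, angles in rad, forces in N, time in s.
With the tool pointing down it reaches from about 350 to 975 mm from the base axis. Payload 7.1 kg.
Tool frame: the origin (TCP) lies on the front face of the gripper's body, between the roots of the fingers; the fingertips stand 80 mm ahead of it and the grasp point (between the pads) lies 61 mm ahead of it (env.tips_ahead is the distance from the TCP to the fingertips, in mm); z points along the fingers, y is the line along which they close (so a half turn about z gives the same grasp; the last joint's range is limited). The gripper opens to 88 mm and grips with 3 to 60 N. Pads are 20 mm wide; open, the fingers measure 115 mm over their backs; the gripper's body (75 mm by 178 mm) begins 61 mm behind the grasp point.
Start: joints at [-1.187, 0.423, 1.63, -0, 1.089, -0.019], TCP at [245.013, -574.956, 302.675] pointing down, gripper open.
Joint ranges: [-3, 3], [-0.9, 2.11], [0.09, 2.58], [-1.31, 4.45], [0.11, 2.69], [-2.54, 2.54]. Speed limits (rad/s): [2.39, 2.39, 3.01, 3.14, 3.14, 3.14].

### API

Orientations are given as a unit quaternion [x, y, z, w].
In Python, from station import env, set_gripper, viewer, workorder gives the robot as it stands. Calls block until the motion is done:
- env.reach(position, orientation): joint-space move of the TCP to a pose.
- env.move_l(position, rot=None, rate=150, f_stop=None): straight line of the TCP; rot=None keeps the orientation; rate is the mean speed in mm/s. With f_stop (N) it stops when the force on the tool has changed by that much, and returns True; else False.
- env.move_joints(angles): joint-space move.
- set_gripper(opening): finger opening in mm; the grip force is fixed at half the most; returns when the fingers have stopped.
- env.hold(seconds).
- env.ik(position, orientation): joint angles nearest the present ones, or None.
- env.read_state(): the state.
- viewer.camera(name): name is "scene" or "top" or "wrist"; returns the picture (420x560x3 uint8, blue, green, red); there is no depth.
- viewer.camera_params(name): a dict with "fx", "fy", "cx", "cy" (pixels), "pose" (4x4, takes a point from camera to world coordinates); the wrist camera has in their place "tool_from_camera" (4x4, takes a point from camera to tool coordinates, whose origin is the TCP and whose axes are the flange's). Camera axes: x right, y up, looking along -z (the intrinsics and any distortion apply to the point x, -y, -z); pixel columns grow to the right and rows downward; lengths in mm; the calibration is good to about 2 mm. A picture is of the moment at which its call begins: read the wrist's pose just before it. camera_params takes no time and is no camera call.
A pose or a line that the arm cannot do raises env.IKError and nothing moves.
- workorder.sign_off(): hands the job in; it is judged then, once.
The state is a dict: "time_s": time; "qpos": joint angles; "dq": joint speeds; "tau": joint torques, N m; "tool_pos": TCP position; "orientation": TCP orientation; "force": force on the tool from outside, world axes, zero at the start; "wrist_torque": the same for the moment, N m; "width": finger opening in mm; "grip_force": force on a finger pad.
Only numpy, scipy, OpenCV 4.12 (cv2) and the standard library are available. Lean on these libraries where they do the work, as an engineer would, in place of code of your own. Each camera call takes 0.05 s, during which the arm holds its last target. There are 200 camera calls.

### The job

The label roller with the wide paper roll has been wound on past its mark. Tip its pawl over, clear of the ratchet wheel, turn the knob back until its pointer stands at the index post, then tip the pawl back onto the wheel so that it is locked again. Do not force it back against the pawl, do not wind it further on, and leave the roller with the narrow roll alone.

Things in the scene. Friction and masses are not known exactly. Their poses are not given: they have to be found in the camera images.
- wide_roller: Label roller with the WIDE paper roll (120 mm across, wider than the wheel), fixed to the table. Origin on the table under the spindle; x away from the robot at yaw 0 (yaw within 0.35 rad), y to its left, z up. Base plate x -100 to 60, y -65 to 65. On the spindle: roll, ratchet wheel (100 mm across, tooth tops z 62), black bar knob. Index post (the mark): slim, at x -72, y 0, top z 82.
- wide_grip (a point): Point to grip on the wide roller's knob: on the spindle, 97 mm above the table, in a black bar 52 mm long (its x axis), 14 mm thick (y), from z 78 to 108 mm. One half has a white line on top and a nose below: that is the pointer, the point's -x. At the mark it points at the index post, along the roller's -x.
- wide_ball (a point): Centre of the heavy steel ball (18 mm across) on the wide roller's pawl lever, 50 mm from a level pin at roller x -45, y 45, z 64. Pawl down: ball at x -16, y 45, z 105, pawl nose on the teeth at x 0, y 45. Over and clear: x -74, y 45, z 105, nose up at x -24, z 104. Between them it passes x -45, z 114, and from there falls by its weight to either side and stays. 1 N tips it.
- wide_roller_knob (a joint): Angle of the wide roller's knob, rad: 0 with the pointer at the index post, growing clockwise from above (winding on). It starts 0.60 to 1.05 past. Pawl down: it turns clockwise only, in clicks of 0.63; backward it stops at 0.48. Pawl clear: it turns both ways (-0.6 to 2.2), light friction (0.06 N m), and stays where left.
- wide_roller_pawl (a joint): Angle of the wide roller's pawl, rad: about 0.03 to 0.18 when down on the wheel (as the tooth below lifts it), 1.22 tipped over clear; growing, the ball moves toward the roller's -x. It falls over to the far side by itself beyond about 0.6.
- narrow_roller: The other label roller, alike in everything but its NARROW paper roll (52 mm across, hidden under the wheel). Origin and axes as the wide one's. Not to be touched.

How it is judged:
By the outcome, as a careful person would: the job done as asked, in the order asked, and still so for the second after the job is handed in, with the robot touching nothing.
It also fails if it takes over 58 s, if anything falls off the work surface, if the arm or the gripper's body presses on something with over 40 N, if the wrist force passes 120 N, or if a joint passes its speed limit or range.

## Working session

There is one attempt and no reset: what is moved stays moved. The work goes in short steps, each a Python script; the robot and the scene stay as the last script left them, time stands still between calls to the robot, and variables do not carry over. Pictures are saved under pics/ and viewed, at most 10 in all, crops included, and the job is handed in when it is done.

```bash
ls; mkdir -p pics
python3 - <<'E'
from station import env, viewer
import cv2
for n in("scene","top"):
    cv2.imwrite(f"pics/{n}0.png",viewer.camera(n)); p=viewer.camera_params(n); print(n,p)
print(viewer.camera_params("wrist")); s=env.read_state(); print(s['time_s'],s['orientation'],s['force'])
E
```

```text
pics
scene {'fx': 511.4199939964784, 'fy': 511.4199939964784, 'cx': 277.9833961191725, 'cy': 213.36991074606388, 'pose': array([[-9.03728499e-01,  3.18318539e-01, -2.86265800e-01,
         1.41245005e+02],
       [-4.28006082e-01, -6.57360247e-01,  6.20232456e-01,
         6.90971303e+02],
       [ 9.25173235e-03,  6.83045250e-01,  7.30317459e-01,
         8.97259945e+02],
       [ 0.00000000e+00,  0.00000000e+00,  0.00000000e+00,
         1.00000000e+00]])}
top {'fx': 399.931435124634, 'fy': 399.931435124634, 'cx': 278.4776448770003, 'cy': 211.2125312011993, 'pose': array([[ 1.74952234e-02,  9.89379009e-01, -1.44302091e-01,
         3.22963275e+02],
       [-9.99767822e-01,  1.54950288e-02, -1.49734854e-02,
         7.56813851e+00],
       [-1.25784871e-02,  1.44530552e-01,  9.89420387e-01,
         1.21526714e+03],
       [ 0.00000000e+00,  0.00000000e+00,  0.00000000e+00,
         1.00000000e+00]])}
{'fx': 335.5071609499909, 'fy': 335.5071609499909, 'cx': 277.1410241472673, 'cy': 205.1206683799992, 'tool_from_camera': array([[ 4.79078373e-04,  9.62438157e-01,  2.71500579e-01,
         7.44248539e+01],
       [ 9.99999858e-01, -5.24144719e-04,  9.34752043e-05,
         4.95991170e-01],
       [ 2.32269698e-04,  2.71500495e-01, -9.62438272e-01,
        -8.10468178e+01],
       [ 0.00000000e+00,  0.00000000e+00,  0.00000000e+00,
         1.00000000e+00]])}
0.1 [ 9.79784142e-01  2.00056491e-01 -1.24738302e-04 -6.48534563e-04] [ 0.77020121  0.91107639 -0.55877137]
```

View pics/top0.png

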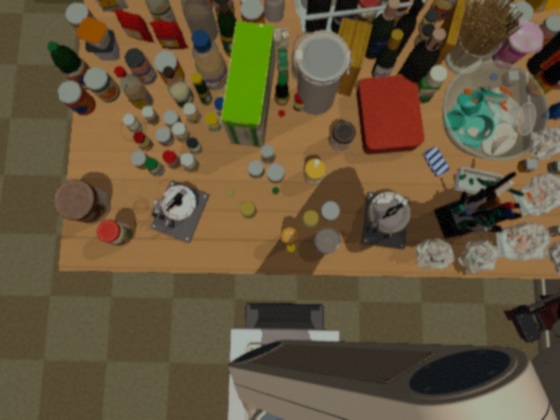

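View pics/scene0.png

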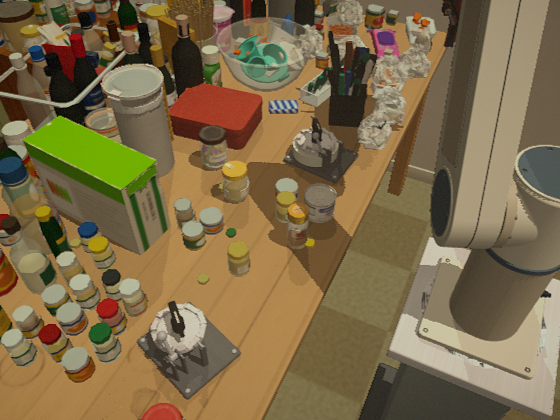

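The top view shows two rollers, at about (180,207) and (389,215). I'll enlarge both to see which has the wide roll.

Run:
```python
import cv2,numpy as np
t=cv2.imread("pics/top0.png");s=cv2.imread("pics/scene0.png")
def c(i,x,y,w,h,W=400,H=300): return cv2.resize(i[y:y+h,x:x+w],(W,H),interpolation=cv2.INTER_CUBIC)
cv2.imwrite("pics/crop0.png",np.vstack([np.hstack([c(t,140,175,80,60),c(t,350,183,80,60)]),np.hstack([c(s,128,295,120,90),c(s,270,100,100,75)])]))
```

```text
(no output)
```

View pics/crop0.png

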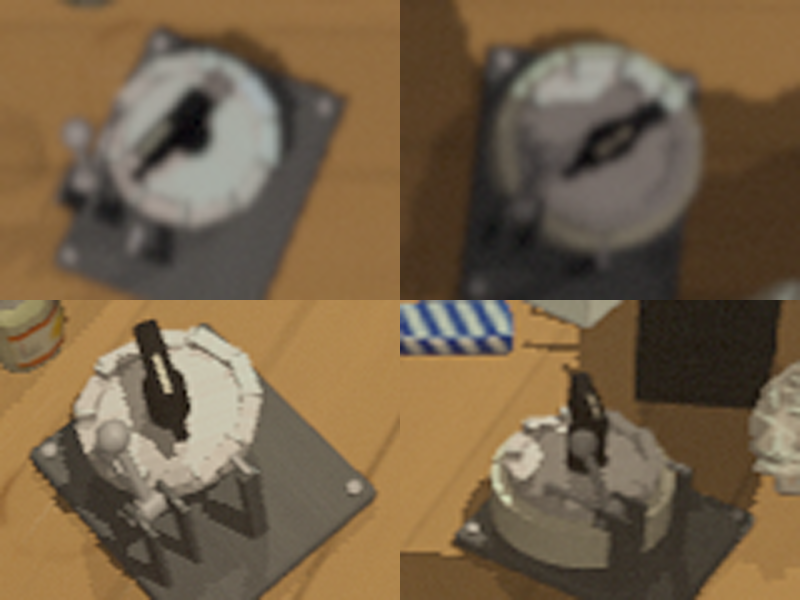

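The wide roller is the right one, at top pixel about (390,212), with its cream roll showing outside the wheel. Its pawl is down on the near left side. I'll find its rough position, then look with the wrist camera from above.

```bash
cat > h.py <<'E'
from station import env,set_gripper,viewer,workorder
import numpy as np,cv2
from scipy.spatial.transform import Rotation as R
def q(yaw,extra=None): 
    r=R.from_euler('z',yaw)*R.from_euler('x',np.pi)
    return (r if extra is None else extra*r).as_quat()
def ray(p,pose,uv):
    d=np.array([(uv[0]-p['cx'])/p['fx'],-(uv[1]-p['cy'])/p['fy'],-1.])
    return pose[:3,3],pose[:3,:3]@d
def plane(o,d,z): return o+d*(z-o[2])/d[2]
def meet(rays):
    A=0;b=0
    for o,d in rays:
        d=d/np.linalg.norm(d);P=np.eye(3)-np.outer(d,d);A=A+P;b=b+P@o
    x=np.linalg.solve(A,b);return x,[np.linalg.norm((np.eye(3)-np.outer(d,d)/(d@d))@(x-o)) for o,d in rays]
def proj(p,pose,X):
    c=pose[:3,:3].T@(np.array(X)-pose[:3,3]); return p['cx']+p['fx']*c[0]/-c[2],p['cy']-p['fy']*c[1]/-c[2]
def snap(name):
    s=env.read_state();T=np.eye(4);T[:3,3]=s['tool_pos'];T[:3,:3]=R.from_quat(s['orientation']).as_matrix()
    im=viewer.camera('wrist');cv2.imwrite(f'pics/{name}.png',im)
    P=T@viewer.camera_params('wrist')['tool_from_camera'];np.save(f'pics/{name}.npy',P);return im,P
E
python3 - <<'E'
from h import *
p=viewer.camera_params('top');c=plane(*ray(p,p['pose'],(390,212)),62);print(c)
p=viewer.camera_params('scene');print(plane(*ray(p,p['pose'],(316,148)),62))
# view 1: tool x away-from-robot so camera sits beyond; view 2 shifted
for i,(dx,dy,z) in enumerate([(-40,0,300),(-90,60,300)]):
    for yaw in (0,-.6,.4,-1.2):
        j=env.ik([c[0]+dx,c[1]+dy,z],q(yaw))
        if j is not None:break
    print(yaw,j)
    env.reach([c[0]+dx,c[1]+dy,z],q(yaw)); snap(f'w{i}')
print(env.read_state()['time_s'])
E
```

```text
[ 493.92217568 -298.79618608   62.        ]
[ 479.04900748 -266.19862202   62.        ]
0 [-6.04055351e-01  3.07385108e-01  1.81325218e+00 -4.44089210e-16
  1.02095536e+00  9.66740976e-01]
0 [-5.59282426e-01  1.96682560e-01  1.96640136e+00 -4.44089210e-16
  9.78508729e-01  1.01151390e+00]
1.9167
```

```bash
python3 -c "
import cv2,numpy as np
a=[cv2.resize(cv2.imread(f'pics/w{i}.png'),(560,420)) for i in(0,1)]
cv2.imwrite('pics/w01.png',cv2.resize(a[0],(800,600),interpolation=cv2.INTER_CUBIC))
cv2.imwrite('pics/w11.png',cv2.resize(a[1],(800,600),interpolation=cv2.INTER_CUBIC))"
```

```text
(no output)
```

View pics/w01.png

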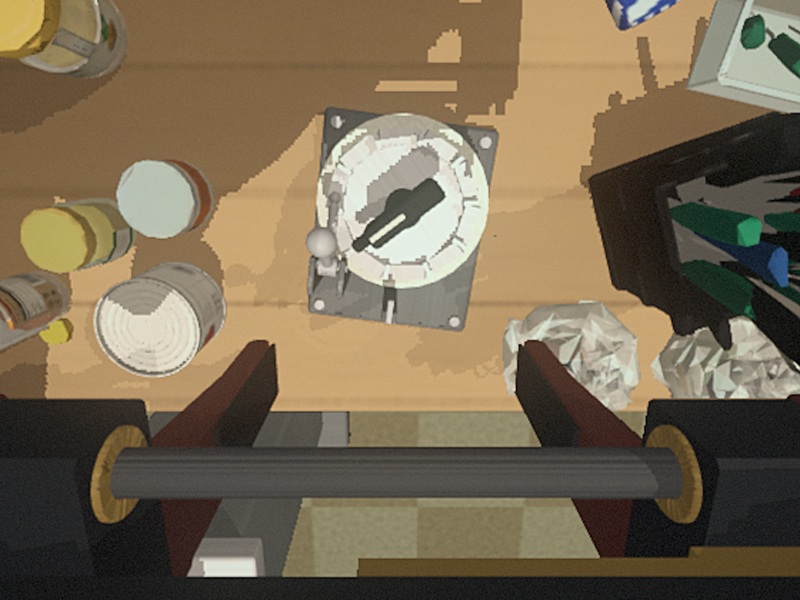

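View pics/w11.png

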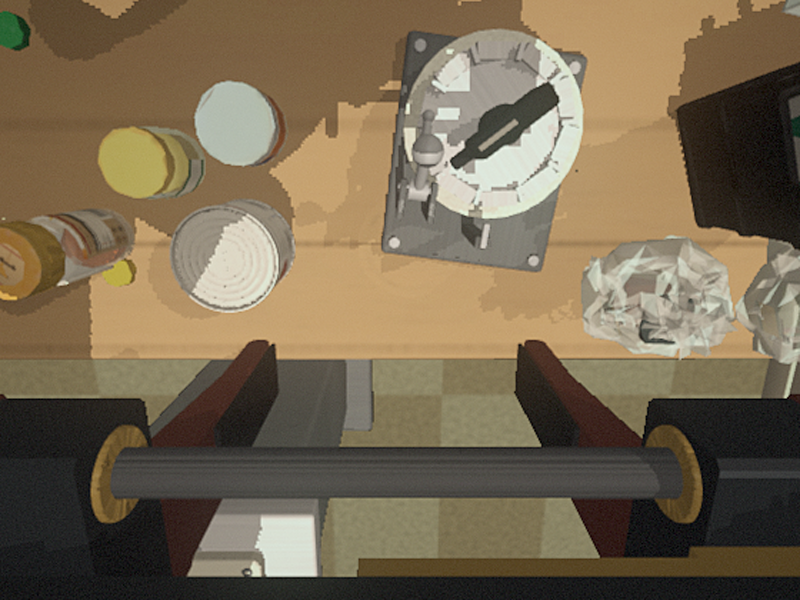

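Both views show the roller from close by, in viewed pixels with w0 first and w1 second:
- **Plate screws:** w0 (337,122), (486,143), (454,322), (319,304). w1 (420,45), (576,66), (533,260), (394,242).
- **Ball:** (321,242) and (427,150).
- **Pointer tip:** (357,246) and (456,163).
- **Tail end:** (437,187) and (550,93).

Run:
```python
from h import *
p=viewer.camera_params('wrist');P=[np.load(f'pics/w{i}.npy') for i in(0,1)]
def m(a,b): return meet([ray(p,P[0],np.array(a)*.7),ray(p,P[1],np.array(b)*.7)])
S=[((337,122),(420,45)),((486,143),(576,66)),((454,322),(533,260)),((319,304),(394,242))]
X=np.array([m(*s)[0] for s in S]);print(X.round(1))
for n,a in dict(ball=((321,242),(427,150)),tip=((357,246),(456,163)),tail=((437,187),(550,93)),post=((389,289),(480,222))).items(): x,r=m(*a);print(n,x.round(1),np.round(r,1))
for i in(0,1): # both on plane z=8
    Y=np.array([plane(*ray(p,P[i],np.array(s[i])*.7),8) for s in S]);c=Y.mean(0)
    fx=Y[0]+Y[1]-Y[2]-Y[3];fy=Y[0]+Y[3]-Y[1]-Y[2]
    ya=np.arctan2(fx[1],fx[0]);yb=np.arctan2(fy[1],fy[0])-np.pi/2;yaw=(ya+yb)/2
    print(i,Y.round(1),'yaw',ya,yb,'size',np.linalg.norm(fx)/2,np.linalg.norm(fy)/2,'origin',c+20*np.array([np.cos(yaw),np.sin(yaw),0]))
```

```text
[[ 553.8 -256.6   11.4]
 [ 539.  -364.4   19.4]
 [ 401.2 -346.5   15.3]
 [ 415.2 -238.    12.5]]
ball [ 482.  -256.6  108.1] [0.2 0.2]
tip [ 475.1 -275.5   83.8] [0.1 0.1]
tail [ 512.2 -323.4  100.2] [0.2 0.2]
post [ 437.2 -296.    52.4] [1.8 1.8]
0 [[ 553.7 -256.5    8. ]
 [ 539.  -366.7    8. ]
 [ 398.4 -347.6    8. ]
 [ 413.8 -237.2    8. ]] yaw -0.13588971118581275 -0.13569970680435572 size 141.55772050850996 111.35877835835706 origin [ 496.06608732 -304.73524902    8.        ]
1 [[ 554.8 -256.5    8. ]
 [ 541.2 -368.1    8. ]
 [ 400.  -348.4    8. ]
 [ 414.4 -238.     8. ]] yaw -0.13522508880996983 -0.12563221768009925 size 142.08217504822943 111.85872982614616 origin [ 497.42593037 -305.36906527    8.        ]
```

The measurements agree with the task's description. The screw spacing is about 140 x 110, the origin about (496.5,-304.5) and the yaw -0.134. The ball is at its pawl-down place, and the knob is about 0.78 past the mark. Next I'll check how tall the neighbours are, then tip the pawl.

```bash
cat >> h.py <<'E'
O=np.array([496.5,-304.5]);YAW=-.134
def W(x,y,z): return [O[0]+x*np.cos(YAW)-y*np.sin(YAW),O[1]+x*np.sin(YAW)+y*np.cos(YAW),z]
E
python3 - <<'E'
from h import *
p=viewer.camera_params('wrist');P=[np.load(f'pics/w{i}.npy') for i in(0,1)]
for a,b in [((590,180),(680,108)),((145,325),(226,258)),((157,199),(235,123))]: print(meet([ray(p,P[0],np.array(a)*.7),ray(p,P[1],np.array(b)*.7)])[0].round())
set_gripper(0)
T=80
o=q(YAW)
env.reach(W(6,52,150+T),o)
print(env.move_l(W(6,52,102+T),rate=100,f_stop=6))
print(env.move_l(W(-18,52,106+T),rate=60,f_stop=15))
print(env.move_l(W(-31,52,110+T),rate=60,f_stop=15), env.read_state()['force'])
env.move_l(W(-29,52,160+T),rate=150)
env.reach(W(-80,0,300),o)
snap('a2');s=env.read_state();print(s['time_s'],s['width'])
im=cv2.imread('pics/a2.png');cv2.imwrite('pics/a2b.png',cv2.resize(im,(800,600),interpolation=cv2.INTER_CUBIC))
E
```

```text
[ 513. -446.   11.]
[ 413. -123.   60.]
[ 501. -130.   37.]
False
False
False [-0.88692529 -0.7369512   0.00819433]
6.4 0.6295642967678156
```

View pics/a2b.png

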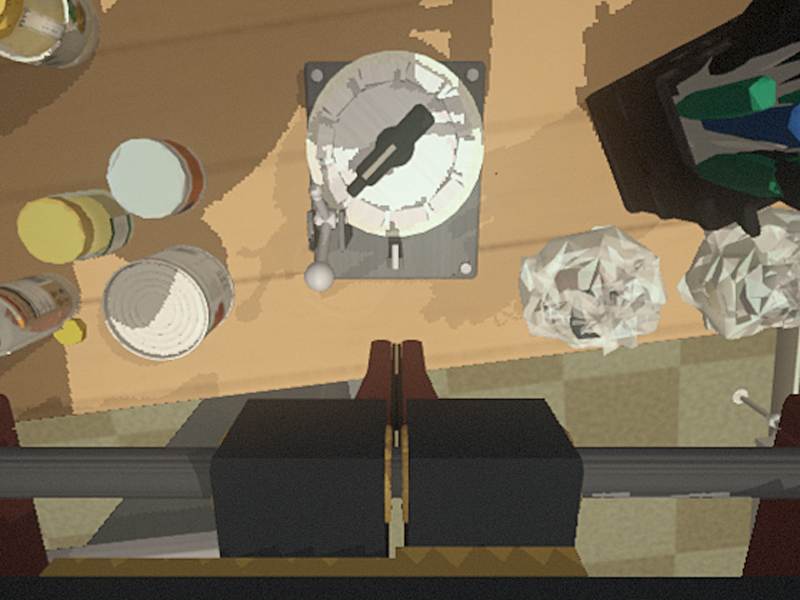

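The pawl is over and clear, with its ball at viewed (319,276) and its nose up. The pointer line runs (395,147) to (362,181), which puts the knob about 0.77 past the mark. Now I'll grip the knob and turn it back.

Run:
```python
from h import *
A=.75; z=97+61+2
set_gripper(40)
env.reach(W(0,0,z+70),q(YAW-A))
print(env.move_l(W(0,0,z),rate=100,f_stop=8))
set_gripper(0)
s=env.read_state();print(s['width'],s['force'],s['wrist_torque'],s['grip_force'])
for a in np.linspace(A,0,7)[1:]:
    env.move_l(W(0,0,z),q(YAW-a),rate=30)
    s=env.read_state();print(round(a,2),s['force'].round(1),np.round(s['wrist_torque'],2),round(s['time_s'],1))
set_gripper(40)
env.move_l(W(0,0,z+60),rate=120)
env.reach(W(-80,0,300),q(YAW))
snap('b3');s=env.read_state();print(s['time_s'])
im=cv2.imread('pics/b3.png');cv2.imwrite('pics/b3b.png',cv2.resize(im[20:215,180:380],(600,585),interpolation=cv2.INTER_CUBIC))
```

```text
False
13.923721819328545 [2.51764244 4.46848874 2.18300342] [ 0.74292557 -0.47587792 -0.01762709] 30.033383994014002
0.62 [3.4 4.9 0.9] [ 0.76 -0.38  0.08] 9.6
0.5 [1.7 4.3 2.8] [ 0.73 -0.45  0.07] 9.9
0.38 [2.9 5.1 2.1] [ 0.8  -0.51  0.04] 10.2
0.25 [2.9 4.5 2.2] [ 0.9  -0.52  0.07] 10.4
0.12 [4.1 5.3 2.5] [ 0.83 -0.56  0.07] 10.7
0.0 [3.9 4.6 2.6] [ 0.94 -0.55  0.02] 11.0
12.8333
```

View pics/b3b.png

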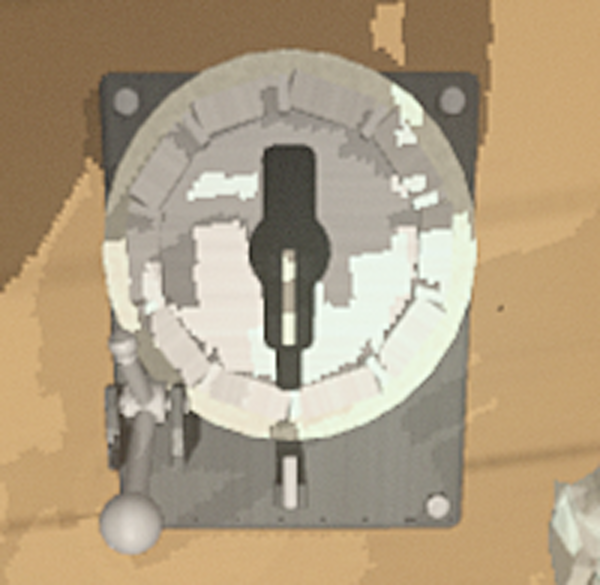

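The pointer line at crop x 289 lines up with the index post at (289,480), and the pawl is still clear. Now I'll tip the pawl back from the -x side.

Run:
```python
from h import *
T=80;o=q(YAW)
set_gripper(0)
env.reach(W(-101,52,150+T),o)
print(env.move_l(W(-101,52,102+T),rate=100,f_stop=6))
print(env.move_l(W(-72,52,107+T),rate=60,f_stop=15))
print(env.move_l(W(-57,52,110+T),rate=60,f_stop=15))
env.move_l(W(-60,52,165+T),rate=150)
env.reach(W(-80,0,300),o)
snap('c4');s=env.read_state();print(s['time_s'])
im=cv2.imread('pics/c4.png');cv2.imwrite('pics/c4b.png',cv2.resize(im[20:215,180:380],(600,585),interpolation=cv2.INTER_CUBIC))
```

```text
False
False
False
16.6833
```

View pics/c4b.png

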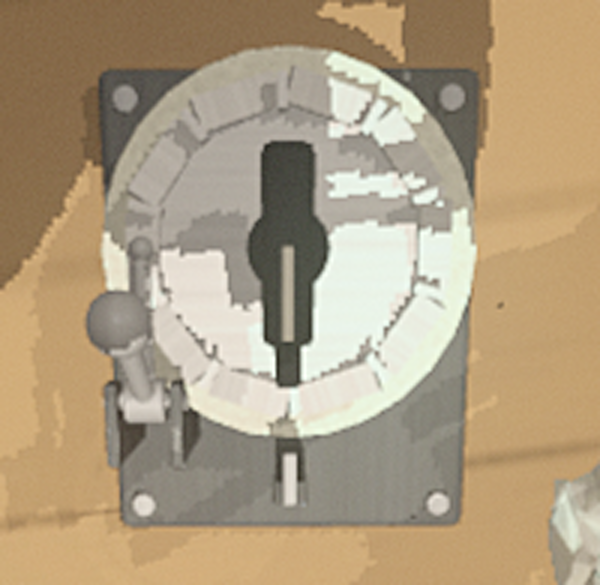

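The ball has fallen back to crop (117,322), the nose is on the teeth at (140,250), and the pointer is still at the post. The robot is touching nothing, so I'll hand the job in.

```bash
python3 -c "
from h import *
print(workorder.sign_off())"
```

```text
the job is handed in; nothing more can be done
None
```

I tipped the wide roller's pawl clear, turned the knob back to the index post and tipped the pawl back onto the wheel. The last picture showed it that way, the narrow roller was left alone, and the job was handed in at about 17 s on the robot's clock.

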